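# Clip the hold tag to the pump's lifting bail

### The arm

A 7-joint arm with a two-finger parallel gripper is mounted at the origin on the work surface. World frame = base frame: x ahead of the robot, y to its left, z up, the work surface at z = 0. Lengths are in m, angles in rad, forces in N, time in s.
With the tool pointing down it reaches from about 0.425 to 0.925 m from the base axis. Payload 6.8 kg.
Tool frame: the origin (TCP) lies on the centre line of the jaws, within the pads' length; the fingertips stand 14 mm ahead of it and the grasp point (between the pads) lies 5 mm behind it (r.nose_length is the distance from the TCP to the fingertips, in m); z points along the fingers, y is the direction in which the jaws open and shut (so a half turn about z gives the same grasp; the last joint's range is limited). The gripper opens to 85 mm and grips with 20 to 120 N. Pads are 22 mm wide; open, the fingers measure 114 mm over their backs; the gripper's body (76 mm by 85 mm) begins 54 mm behind the grasp point. The pads swing forward as they close: fully open they stand 13 mm farther back than shut.
Start: joints at [-1.3, 0.477, 0.022, 1.555, -0.011, 1.109, -0.083], TCP at [0.25, 0.627, 0.245] pointing down, gripper open.
Joint ranges: [-2.96, 2.96], [-0.34, 2.1], [-1.41, 1.46], [0.24, 2.44], [-1.37, 4.51], [0.17, 1.92], [-2.96, 2.96]. Speed limits (rad/s): [2.39, 2.39, 3.14, 3.14, 3.14, 3.14, 3.14].

### API

Orientations are given as a rotation vector (axis times angle).
In Python, from bench import r, imaging, look_for, outline_of gives the robot as it stands. The module is installed in compiled form; this text tells all that it offers.
- The arm moves only by the tool carry_out, never from a script. Its arguments are lists of equal length, an entry for each row: "offset": the shift along the tool's x, y, z as a fraction of full scale, a list of three; "turn": the turn, a rotation vector about the tool's x, y, z as a fraction of full scale, a list of three. A call has 1 to 8 rows; each row is the pose to reach, as a shift and turn from the pose commanded when the call began, along the tool's axes at that moment; what a row does not reach only later rows make up. Full scale, the value 1, is 0.5 m for a shift and 1.5 rad for a turn. A row lasts 1/10 s, in which the tool goes at most 50 mm and 8.59 degrees, less where a joint would pass 70% of its speed; a pose out of reach is approached as far as the arm can. A call with a number of a shift or a turn outside -1 to 1 is refused whole. A call with a gripper value outside its range is refused whole. "hand" is the closure, from 0 (fully open) to 1 (shut), set as the call begins (left out, the last holds). The fingers move at their own pace and stop on an object; "force" is the grip in N (left out, the last holds). Time passes only in rows, so rows that repeat a pose let the fingers close. It gives the time, the measured TCP pose, the force and the opening at its end, in the units of the state.
- r.get_obs(): the state, without advancing time (a new reading comes with each control period).
- imaging.grab_frame(name): name is "side" or "top"; returns a dict with "pixels" (420x560x3 uint8, red, green, blue), "fx", "fy", "cx", "cy" (pixels), "R" (3x3) and "t" (3): a world point X has camera coordinates R X + t. Camera axes: x right, y down, z forward; pixel columns grow to the right and rows downward; lengths in m; the calibration is good to about 2 mm. A picture is of the moment at which its call begins. There is no depth.
- r.hand_in(): hands the job in, once; it reports no verdict.
Trained networks look in the newest picture that a camera, given by its name, has taken for a name from the list of things; names that differ only in an ending like _2 or _b are one class to them, and where a whole thing is asked for, a point or a joint stands for the part that bears it (a point fixed in the world has none). Each returns a list of dicts, best first, with "score" (0 to 1); they miss things now and then, are a little off and sometimes report something else, mostly with a low value. They report only what shows in the picture. A call takes as long as a camera call. They do not tell look-alikes from the thing itself.
- look_for(query, camera): "xyz" ([x, y, z] in m, in the coordinates of the camera as it stood for that picture, good to about 4 mm: the middle of the surface that is visible of it).
- outline_of(query, camera): "region" (420x560 bool, what is visible of it).
The state is a dict: "clock": time; "joints": joint angles; "qvel": joint speeds; "tau": joint torques, N m; "tcp_pos": TCP position; "orientation": TCP orientation; "contact_force": force on the tool from outside, world axes, zero at the start; "moment": the same for the moment, N m; "grip_width": finger opening in m.
Only numpy, scipy, OpenCV 4.12 (cv2) and the standard library are available. Lean on these libraries where they do the work, as an engineer would, in place of code of your own. Each camera call takes 0.05 s, during which the arm holds its last target. There are 200 camera calls.

### The job

Take the tagged snap hook out of its stand and press its mouth straight down on the top bar of the pump's U-shaped lifting bail until the bar has pushed past the sprung gate and the gate has sprung shut behind it. Tug it gently upwards so that the shut gate pulls against the bar, to prove that it holds, then let the hook down and leave it hanging upright on the bar. Never ram or yank it (stay below 25 N), and leave the other parts on the shelf alone.

Things in the scene. Friction and masses are not known exactly. Their poses are not given: they have to be found in the camera images.
- hook: loose steel snap hook, 0.2 to 0.3 kg, standing mouth down in the stand: an upside-down U, 12 mm thick (its y), 48 mm wide (x), legs 52 mm high joined by a bridge that carries a rigid tag. Origin: centre of the underside of the legs, z up. A nose on the +x leg and the gate's hinge on the other leave a mouth 16 mm wide centred on x = 0. It hangs upright by itself on a bar seated in it.
- gate: the hook's sprung gate, a round 7 mm bar across its mouth. Origin: its hinge, at x = -12, z = 8 mm of the hook; its x axis runs along the gate, free end 25 mm away. Shut: x parallel to the hook's x. It swings only inwards (up) and springs back; a bar pressed up mid-mouth opens it with about 4 to 10 N. Pulled back, the bar stops hard against the shut gate, its centre 16 mm above the hook's origin.
- hook_seat (a point): centre of the bar when seated hard at the inner end of the throat, 36 mm above the hook's origin (throat end at 40 mm); axes as the hook's. The bar has passed the gate, which then snaps shut, when its centre is 30 to 32 mm above the hook's origin, so 4 to 6 mm before it seats.
- hook_grip (a point): centre of the gripping area of the hook's grey tag, 87 mm above the hook's origin; axes as the hook's. The tag is 46 mm wide (x), 12 mm thick (y) and spans 57 to 107 mm above the origin; grip it across its thickness.
- pump: fixed grey pump casting, base 130 x 110 mm, 80 mm high to its top pad (64 x 74 mm), origin centre of underside. On the pad a bail, a rigid U-bolt of 8 mm round steel: two legs 44 mm apart along the pump's y (36 mm clear) and a level top bar along y. It is set to a different height each time, not reported: bar centre 54 to 78 mm above the pad. The bail holds still under 25 N.
- bail_foot (a point): point on the top pad midway between the bail's legs, 80 mm above the table, straight below the middle of the bar; its y axis is along the bar, z up. The hook's y must lie along this y when it is clipped on.
- rack: fixed black stand, 62 x 26 mm and 34 mm high on a 90 x 70 mm foot, with a slot 52 x 16 mm open above, floor 5 mm above the table, in which the hook stands; origin at the centre of its underside
- cover: loose cast cover, a disc 68 mm across with a stub, 40 mm high, not part of the job; origin under its centre
- carton: loose carton 75 x 95 x 60 mm, not part of the job; origin under its centre
- jar: loose jar 60 mm across, 75 mm high, not part of the job; origin under its centre
Mind the look-alikes: they are no part of the job. Of the things shaped like the hook, the steel one is meant.

How it is judged:
By the outcome, as a careful person would: the job done as asked, in the order asked, and still so for the second after the job is handed in, with the robot touching nothing.
It also fails if it takes over 56 s, if anything falls off the work surface, if the arm or the gripper's body presses on something with over 40 N, if the wrist force passes 120 N, or if a joint passes its speed limit or range.

## Working session

There is one attempt and no reset: what is moved stays moved. The work goes in short steps, Python scripts to look and compute and a tool call to move; the robot and the scene stay as the last step left them, time stands still between calls to the robot, and variables do not carry over. Pictures are saved under pics/ and viewed, about 8 in all and at most 12, crops included, and the job is handed in when it is done.

Besides the shell and the picture viewer there is one more tool, called after "Call:" as a command line: name --argument value ..., lists and objects as JSON in quotes. carry_out: Moves the arm, as the interface text tells. Shift numbers are shares of 0.5 m and turn numbers shares of 1.5 rad, none past 1 either way. Its arguments: {"type":"object","properties":{"offset":{"type":"array","items":{"type":"array","items":{"type":"number","minimum":-1,"maximum":1}}},"turn":{"type":"array","items":{"type":"array","items":{"type":"number","minimum":-1,"maximum":1}}},"hand":{"type":"number"},"force":{"type":"number"}},"required":["offset","turn"]}

```bash
mkdir -p pics; cat > h.py <<'E'
import numpy as np, cv2
from bench import r, imaging, look_for, outline_of
from scipy.spatial.transform import Rotation as Ro
def grab(n):
    f=imaging.grab_frame(n); f['R']=np.array(f['R']);f['t']=np.array(f['t']);return f
def world(f,p): return f['R'].T@(np.array(p)-f['t'])
def proj(f,X):
    c=np.atleast_2d(X)@f['R'].T+f['t']; return np.c_[f['fx']*c[:,0]/c[:,2]+f['cx'],f['fy']*c[:,1]/c[:,2]+f['cy']]
def ray(f,u,v,z):
    d=f['R'].T@np.array([(u-f['cx'])/f['fx'],(v-f['cy'])/f['fy'],1]);o=-f['R'].T@f['t'];return o+d*(z-o[2])/d[2]
def save(f,n,box=None,s=1):
    im=f['pixels'][:,:,::-1]
    if box: im=im[box[1]:box[3],box[0]:box[2]]
    cv2.imwrite('pics/'+n,cv2.resize(im,None,fx=s,fy=s,interpolation=cv2.INTER_CUBIC))
def tri(f1,p1,f2,p2):
    A=[];b=[]
    for f,p in((f1,p1),(f2,p2)):
        for k,(q,F,c) in enumerate(((p[0],f['fx'],f['cx']),(p[1],f['fy'],f['cy']))):
            w=(q-c)/F; A.append(f['R'][k]-w*f['R'][2]); b.append(w*f['t'][2]-f['t'][k])
    x=np.linalg.lstsq(np.array(A),np.array(b),rcond=None); return x[0],x[1]
E
python3 - <<'E'
from h import *
np.set_printoptions(precision=4,suppress=True)
ims=[]
for n in('side','top'):
    f=grab(n); save(f,n+'0.png'); print(n,f['fx'],'cam',-f['R'].T@f['t'],'fwd',f['R'][2])
    for q in('hook','hook_grip','pump','rack','gate','cover','carton','jar'):
        for d in look_for(q,n)[:3]:
            X=world(f,d['xyz']); print(q,round(d['score'],2),X,proj(f,X)[0].round())
o=r.get_obs();print(o['tcp_pos'],o['orientation'],o['contact_force'],o['clock'],r.nose_length)
a=cv2.imread('pics/side0.png');b=cv2.imread('pics/top0.png')
E
```

```text
side 441.18149155801683 cam [0.509  0.6776 0.561 ] fwd [ 0.1192 -0.8233 -0.555 ]
hook 0.83 [ 0.5558 -0.2216  0.0795] [312. 170.]
hook 0.64 [ 0.4533 -0.2224  0.0614] [356. 180.]
hook 0.63 [ 0.6143 -0.3095  0.0625] [291. 158.]
hook_grip 0.84 [ 0.4492 -0.2188  0.0663] [358. 179.]
hook_grip 0.59 [ 0.6165 -0.3066  0.0628] [290. 158.]
hook_grip 0.57 [ 0.5604 -0.2258  0.0779] [310. 169.]
pump 0.68 [0.569  0.2558 0.0527] [276. 341.]
rack 0.74 [ 0.562 -0.214  0.011] [308. 197.]
rack 0.6 [ 0.5564 -0.2232  0.0773] [312. 170.]
cover 0.56 [0.4983 0.0158 0.0078] [330. 263.]
cover 0.2 [ 0.5572 -0.2235  0.0774] [311. 170.]
carton 0.66 [0.7631 0.1713 0.0628] [166. 282.]
jar 0.75 [ 0.7565 -0.1494  0.0444] [220. 192.]
top 421.8139320855297 cam [ 0.4519 -0.0422  1.0099] fwd [ 0.1541 -0.0007 -0.9881]
hook 0.75 [ 0.5631 -0.2236  0.0988] [365. 220.]
hook 0.48 [ 0.6143 -0.3144  0.1065] [407. 196.]
hook_grip 0.74 [ 0.4574 -0.2221  0.0951] [367. 269.]
hook_grip 0.71 [ 0.6171 -0.316   0.1033] [407. 195.]
hook_grip 0.56 [ 0.5595 -0.225   0.0939] [366. 222.]
pump 0.91 [0.5658 0.2124 0.0512] [171. 224.]
rack 0.93 [ 0.5561 -0.2174  0.0057] [355. 228.]
rack 0.38 [ 0.5612 -0.2226  0.095 ] [365. 221.]
cover 0.97 [0.5052 0.0006 0.009 ] [264. 250.]
carton 0.7 [0.7647 0.1368 0.0609] [204. 138.]
carton 0.15 [0.5659 0.2108 0.0568] [171. 223.]
jar 0.55 [ 0.7497 -0.1644  0.0745] [334. 141.]
[0.2496 0.6272 0.2453] [-0.5916 -3.0854 -0.0001] [-0.2762  0.3963 -0.1774] 0.9 0.014
```

View pics/side0.png

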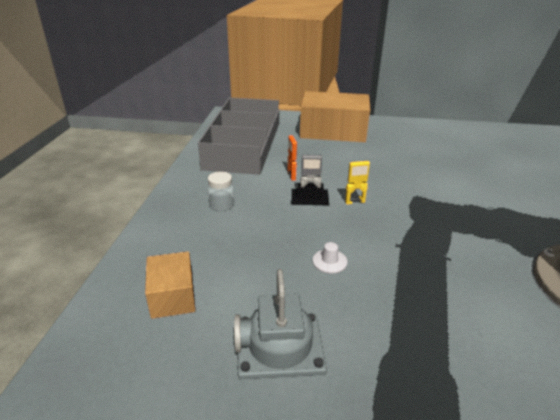

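View pics/top0.png

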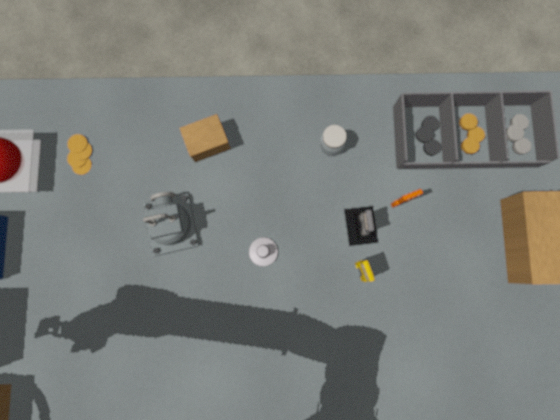

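Look-alikes: the grey one in the black stand (side 312,170; top 366,221), yellow (side 357,180) and orange (side 293,158). The grey one fits because it is steel and stands in the black rack. I'll confirm it enlarged, together with the bail.

```bash
python3 - <<'E'
import cv2,numpy as np
a=cv2.imread('pics/side0.png');b=cv2.imread('pics/top0.png')
c=lambda i,x,y:cv2.resize(i[y:y+58,x:x+78],(400,298),interpolation=cv2.INTER_CUBIC)
d=lambda i,x,y:cv2.resize(i[y:y+87,x:x+117],(400,298),interpolation=cv2.INTER_CUBIC)
cv2.imwrite('pics/crop1.png',np.vstack([np.hstack([c(a,280,145),c(b,335,195)]),np.hstack([d(a,222,260),c(b,135,190)])]))
E
```

```text
(no output)
```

View pics/crop1.png

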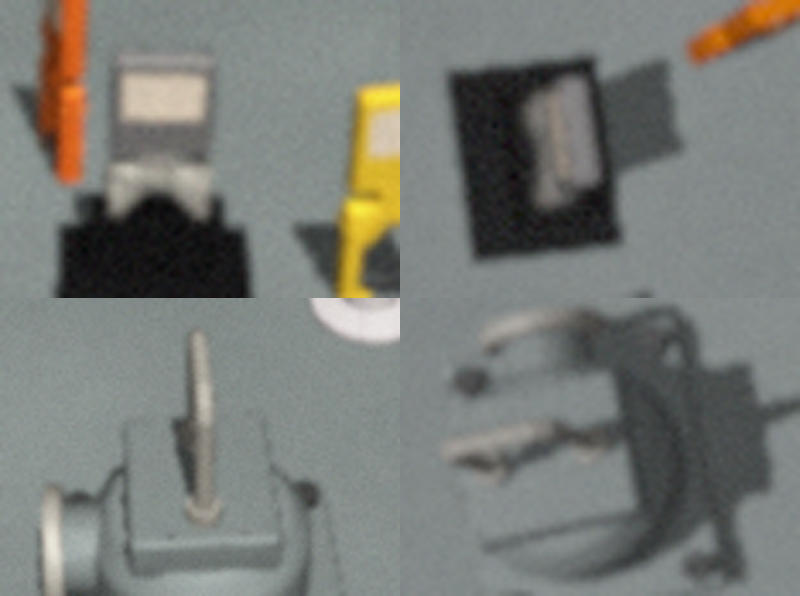

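The crop confirms the grey steel hook with its beige label in the black stand. The bail's bar runs roughly along y, seen end-on from the side camera. Next I fit models for pose.

```bash
cat > fit.py <<'E'
from h import *
from scipy.optimize import minimize
def hull(f,P,S=8):
    m=np.zeros((420*1,560*1),np.uint8); q=proj(f,P)
    h=cv2.convexHull(np.float32(q)); m=np.zeros((420,560),np.uint8)
    cv2.fillConvexPoly(m,np.int32(np.round(h*256)),255,cv2.LINE_AA,8); return m/255.
def box(x,y,yaw,hx,hy,z0,z1):
    c,s=np.cos(yaw),np.sin(yaw)
    return np.array([[x+c*a-s*b,y+s*a+c*b,z] for a in(-hx,hx) for b in(-hy,hy) for z in(z0,z1)])
def fit(cost,p0,step):
    best=None
    for k in range(3):
        res=minimize(cost,p0,method='Nelder-Mead',options=dict(initial_simplex=np.vstack([p0]+[p0+np.eye(len(p0))[i]*step[i]*(-1)**k for i in range(len(p0))]),maxiter=400,xatol=1e-5,fatol=1e-5)); p0=res.x
    return res.x,res.fun
def iou(a,b): return np.minimum(a,b).sum()/np.maximum(a,b).sum()
def bail(x,y,yaw,h):
    # centreline, y along bar; returns points
    u=np.array([[0,22,.08]]+[[0,22-8*(1-np.cos(t)),.08+h-8e-3+8e-3*np.sin(t)] for t in np.linspace(0,np.pi/2,5)]
       +[[0,-22+8*(1-np.cos(t)),.08+h-8e-3+8e-3*np.sin(t)] for t in np.linspace(np.pi/2,0,5)]+[[0,-22,.08]],float)
    u[:,1]/=1000; return u@np.array([[np.cos(yaw),np.sin(yaw),0],[-np.sin(yaw),np.cos(yaw),0],[0,0,1]])+[x,y,0]
def bailmask(f,p):
    P=bail(*p); m=np.zeros((420,560)); Q=[]
    for a,b in zip(P[:-1],P[1:]):
        e=[]
        for c in(a,b):
            q=proj(f,c)[0]; rad=f['fx']*.004/(f['R']@c+f['t'])[2]
            e+= [q+rad*np.array([np.cos(t),np.sin(t)]) for t in np.linspace(0,2*np.pi,12)]
        t=np.zeros((420,560),np.uint8); cv2.fillConvexPoly(t,np.int32(np.round(cv2.convexHull(np.float32(e))*256)),255,cv2.LINE_AA,8); m=np.maximum(m,t/255.)
    return m
E
python3 - <<'E'
from fit import *
np.set_printoptions(precision=4,suppress=True)
F={n:grab(n) for n in('side','top')}
# hook
M={}
for n,px in(('side',(312,170)),('top',(365,221))):
    for q in('hook','rack','pump'):
        o=outline_of(q,n); 
        for d in o[:3]:
            m=np.array(d['region']); ys,xs=np.nonzero(m); print(n,q,round(d['score'],2),m.sum(),xs.min(),xs.max(),ys.min(),ys.max())
            if q=='hook' and abs(xs.mean()-px[0])<12 and abs(ys.mean()-px[1])<15: M[n]=m.astype(float)
        if q=='rack': M['r'+n]=o and np.array(o[0]['region']).astype(float)
cost=lambda p:-sum(iou(M[n],hull(F[n],box(*p,.0235,.006,.040,.112))) for n in('side','top') if n in M)
print('hook',M.keys(),fit(cost,np.array([.560,-.222,.14]),[.01,.01,.1]))
f=F['top'];dark=(f['pixels'].max(2)<45); dk=np.zeros(dark.shape);dk[200:250,340:385]=dark[200:250,340:385]
u=np.maximum(dk,M.get('top',0))
cost=lambda p:-iou(u,np.maximum(hull(f,box(*p,.045,.035,0,.004)),np.maximum(M['top'],hull(f,box(*p,.031,.013,0,.034)))))
print('rack',dk.sum(),fit(cost,np.array([.556,-.215,.14]),[.01,.01,.1]))
# bail
for n in F:
    g=cv2.GaussianBlur(F[n]['pixels'].astype(float),(0,0),.7); w=(g[:,:,0]-g[:,:,2])
    box_={'side':(265,262,298,332),'top':(138,208,185,230)}[n]; x0,y0,x1,y1=box_
    k=np.zeros(w.shape); k[y0:y1,x0:x1]=np.clip((w[y0:y1,x0:x1]+2)/14,0,1); M['b'+n]=k
    print(n,k.sum(),np.percentile(w[y0:y1,x0:x1],[5,50,80,90,95,99]))
for ns in(('side','top'),('side',),):
  cost=lambda p:-sum(iou(M['b'+n],bailmask(F[n],p)) for n in ns)
  p,v=fit(cost,np.array([.567,.23,.19,.066]),[.008,.008,.1,.01]); print('bail',ns,p,v)
  if len(ns)==2: P=p
out=[]
for n,b in(('side',(250,250,320,340)),('top',(130,195,200,245))):
    im=F[n]['pixels'][:,:,::-1].copy(); s=4
    im=cv2.resize(im[b[1]:b[3],b[0]:b[2]],None,fx=s,fy=s,interpolation=cv2.INTER_CUBIC)
    q=(proj(F[n],bail(*P))-b[:2]+.5)*s
    cv2.polylines(im,[np.int32(q)],False,(0,0,255),1); out.append(cv2.copyMakeBorder(im,0,360-im.shape[0],0,0,cv2.BORDER_CONSTANT))
cv2.imwrite('pics/bail.png',np.hstack(out))
E
```

```text
side hook 0.9 374 286 297 135 179
side hook 0.73 634 300 321 154 186
side hook 0.59 776 345 369 160 203
side rack 0.87 653 292 327 182 204
side rack 0.59 6419 234 325 270 378
side pump 0.95 6390 234 325 269 378
top hook 0.83 266 356 374 260 280
top hook 0.47 213 392 422 189 205
top hook 0.42 2666 144 198 191 255
top rack 0.76 831 345 378 205 245
top pump 0.87 2724 144 198 191 255
hook dict_keys(['side', 'rside', 'rtop']) (array([ 0.5596, -0.2293,  0.0394]), np.float64(-0.8951325838646452))Traceback (most recent call last):
  File "<stdin>", line 18, in <module>
  File "fit.py", line 13, in fit
    res=minimize(cost,p0,method='Nelder-Mead',options=dict(initial_simplex=np.vstack([p0]+[p0+np.eye(len(p0))[i]*step[i]*(-1)**k for i in range(len(p0))]),maxiter=400,xatol=1e-5,fatol=1e-5)); p0=res.x
    res = _minimize_neldermead(fun, x0, args, callback, bounds=bounds,
                               **options)
    fsim[k] = func(sim[k])
              ~~~~^^^^^^^^
    fx = function(np.copy(x), *(wrapper_args + args))
  File "<stdin>", line 17, in <lambda>
KeyError: 'top'
```

```bash
python3 - <<'E'
from fit import *
np.set_printoptions(precision=4,suppress=True)
F={n:grab(n) for n in('side','top')}
M={}
def near(q,n,px):
    for d in outline_of(q,n):
        m=np.array(d['region']).astype(float); ys,xs=np.nonzero(m)
        if abs(xs.mean()-px[0])<10 and abs(ys.mean()-px[1])<12 and m.sum()<1500: return m
M['side']=near('hook','side',(311,170))
f=F['top'];V=f['pixels'].max(2).astype(float); dark=np.zeros(V.shape,np.uint8); dark[203:248,343:380]=V[203:248,343:380]<45
n_,l,st,_=cv2.connectedComponentsWithStats(dark); dark=(l==1+st[1:,4].argmax())
ys,xs=np.nonzero(dark); h=cv2.convexHull(np.c_[xs,ys].astype(np.int32)); H=np.zeros(V.shape,np.uint8); cv2.fillConvexPoly(H,h,1)
M['top']=(H.astype(bool)&(V>60)).astype(float); print('tophook px',M['top'].sum(),'foot',H.sum())
cost=lambda p:-sum(iou(M[n],hull(F[n],box(*p,.0235,.006,.040,.112))) for n in('side','top'))
print('hook',fit(cost,np.array([.560,-.222,.14]),[.01,.01,.1]))
cost=lambda p:-iou(H.astype(float),np.maximum(hull(f,box(*p,.045,.035,0,.004)),hull(f,box(*p,.0235,.006,.04,.112))*H))
print('rack',fit(cost,np.array([.556,-.215,.14]),[.01,.01,.1]))
for n in F:
    g=cv2.GaussianBlur(F[n]['pixels'].astype(float),(0,0),.7); w=(g[:,:,0]-g[:,:,2])
    x0,y0,x1,y1={'side':(265,262,298,332),'top':(138,208,185,230)}[n]
    k=np.zeros(w.shape); k[y0:y1,x0:x1]=np.clip((w[y0:y1,x0:x1]+2)/14,0,1); M['b'+n]=k
    print(n,k.sum(),np.percentile(w[y0:y1,x0:x1],[5,50,80,90,95,99]))
for ns in(('side',),('side','top')):
  cost=lambda p:-sum(iou(M['b'+n],bailmask(F[n],p)) for n in ns)
  P,v=fit(cost,np.array([.567,.23,.19,.066]),[.008,.008,.1,.01]); print('bail',ns,P,v)
out=[]
for n,b in(('side',(250,250,320,340)),('top',(130,195,200,245))):
    s=5;im=F[n]['pixels'][:,:,::-1]
    im=cv2.resize(im[b[1]:b[3],b[0]:b[2]],None,fx=s,fy=s,interpolation=cv2.INTER_CUBIC)
    q=(proj(F[n],bail(*P))-b[:2]+.5)*s
    cv2.polylines(im,[np.int32(q)],False,(0,0,255),1); out.append(cv2.copyMakeBorder(im,0,450-im.shape[0],0,0,cv2.BORDER_CONSTANT))
cv2.imwrite('pics/bail.png',np.hstack(out))
E
```

```text
tophook px 294.0 foot 926
hook (array([ 0.5595, -0.2287,  0.0813]), np.float64(-1.6621684788244337))
rack (array([ 0.5632, -0.23  ,  0.1981]), np.float64(-0.7767004027269617))
side 366.39125273765967 [-7.1046 -5.6639  1.0955 10.1814 12.5887 14.6203]
top 96.53458861722278 [-7.045  -5.3344 -0.8568  4.5488  6.7197  8.5485]
bail ('side',) [0.5675 0.2244 0.1446 0.0611] -0.769596687744058
bail ('side', 'top') [0.5682 0.2232 0.1611 0.0599] -1.2218225505588263
```

View pics/bail.png

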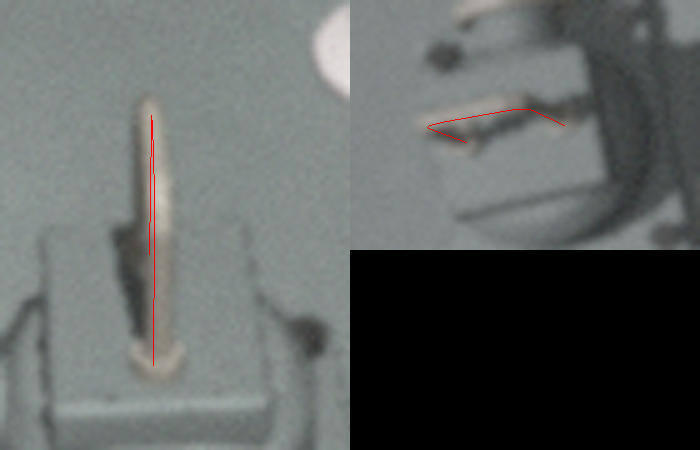

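Overlay: bail fit is good in x, and its height is about 2 mm low. The pad edges suggest yaw of about 0.185. For the hook I use (0.560, -0.228) with yaw of about 0.125. Moving now.

```bash
cat > mv.py <<'E'
# usage: mv.py x y z yaw(of tool y minus 90deg)  -> tool-frame fractions from current pose
import sys; from h import *
o=r.get_obs(); R=Ro.from_rotvec(o['orientation']).as_matrix(); x,y,z,w=map(float,sys.argv[1:5])
Y=np.array([-np.sin(w),np.cos(w),0]); Y=Y if Y@R[:,1]>0 else -Y
Z=np.array([0,0,-1.]); T=np.c_[np.cross(Y,Z),Y,Z]
print('off',(R.T@(np.array([x,y,z])-o['tcp_pos'])/.5).round(4),'turn',(Ro.from_matrix(R.T@T).as_rotvec()/1.5).round(4),'t',round(o['clock'],2),'tcp',np.round(o['tcp_pos'],4),'F',np.round(o['contact_force'],2),'w',round(o['grip_width'],4),'q',np.round(o['joints'],2))
E
python3 mv.py .5 .25 .26 .125; python3 mv.py .56 -.228 .2 .125
```

```text
off [-0.7442 -0.5157 -0.0294] turn [ 1.000e-04  0.000e+00 -3.358e-01] t 1.45 tcp [0.2496 0.6272 0.2453] F [-1.18  0.75  1.13] w 0.0854 q [-1.3   0.48  0.02  1.56 -0.01  1.11 -0.08]
off [-1.2092 -1.3596  0.0905] turn [ 1.000e-04  0.000e+00 -3.358e-01] t 1.45 tcp [0.2496 0.6272 0.2453] F [-1.18  0.75  1.13] w 0.0854 q [-1.3   0.48  0.02  1.56 -0.01  1.11 -0.08]
```

Call:
carry_out --offset '[[-0.744,-0.516,-0.03],[-0.744,-0.516,-0.03],[-0.744,-0.516,-0.03],[-0.744,-0.516,-0.03],[-0.744,-0.516,-0.03],[-0.744,-0.516,-0.03],[-0.744,-0.516,-0.03],[-0.744,-0.516,-0.03]]' --turn '[[0,0,-0.336],[0,0,-0.336],[0,0,-0.336],[0,0,-0.336],[0,0,-0.336],[0,0,-0.336],[0,0,-0.336],[0,0,-0.336]]' --hand 0.35

```text
clock: 2.25
tcp_pos: [0.4715, 0.2922, 0.259]
orientation: [-0.196, 3.135, 0.001]
contact_force: [1.3, 0.8, -0.3]
grip_width: 0.0556
```

```bash
python3 mv.py .56 -.228 .2 .125
```

```text
off [-0.0456 -1.0543  0.1175] turn [0.0003 0.0004 0.0001] t 2.25 tcp [0.4715 0.2922 0.259 ] F [ 1.29  0.79 -0.32] w 0.0556 q [-0.71  0.27  0.05  1.83 -0.02  1.04  1.04]
```

Call:
carry_out --offset '[[-0.045,-0.9,0.0],[-0.045,-0.9,0.0],[-0.045,-0.9,0.0],[-0.045,-0.9,0.0],[-0.045,-0.9,0.0],[-0.045,-0.9,0.0],[-0.045,-0.9,0.0],[-0.045,-0.9,0.0]]' --turn '[[0,0,0],[0,0,0],[0,0,0],[0,0,0],[0,0,0],[0,0,0],[0,0,0],[0,0,0]]'

```text
clock: 3.05
tcp_pos: [0.5404, -0.1019, 0.2589]
orientation: [-0.197, 3.135, 0.0]
contact_force: [1.2, 0.8, 0.1]
grip_width: 0.0555
```

```bash
python3 mv.py .56 -.228 .17 .125
```

```text
off [-0.0072 -0.2552  0.1779] turn [0.     0.0006 0.0003] t 3.05 tcp [ 0.5404 -0.1019  0.2589] F [1.17 0.81 0.08] w 0.0555 q [-0.17  0.26  0.29  1.86 -0.09  1.03  1.85]
```

Call:
carry_out --offset '[[-0.007,-0.255,0.1],[-0.007,-0.255,0.1],[-0.007,-0.255,0.1],[-0.007,-0.255,0.178],[-0.007,-0.255,0.178],[-0.007,-0.255,0.178]]' --turn '[[0,0,0],[0,0,0],[0,0,0],[0,0,0],[0,0,0],[0,0,0]]'

```text
clock: 3.65
tcp_pos: [0.5595, -0.225, 0.1695]
orientation: [0.198, -3.134, -0.002]
contact_force: [0.8, -0.4, 0.3]
grip_width: 0.0555
```

```bash
python3 mv.py .56 -.228 .089 .125; python3 - <<'E'
from h import *
a=grab('side');b=grab('top')
c=lambda f,x,y:cv2.resize(f['pixels'][y:y+87,x:x+117,::-1],(400,298),interpolation=cv2.INTER_CUBIC)
cv2.imwrite('pics/pre.png',np.hstack([c(a,252,118),c(b,315,180)]))
E
```

```text
off [-0.0006 -0.0063  0.161 ] turn [ 0.0008 -0.001   0.0007] t 3.65 tcp [ 0.5595 -0.225   0.1695] F [ 0.77 -0.36  0.27] w 0.0555 q [ 0.04  0.45  0.31  1.82 -0.17  0.9   2.13]
```

View pics/pre.png

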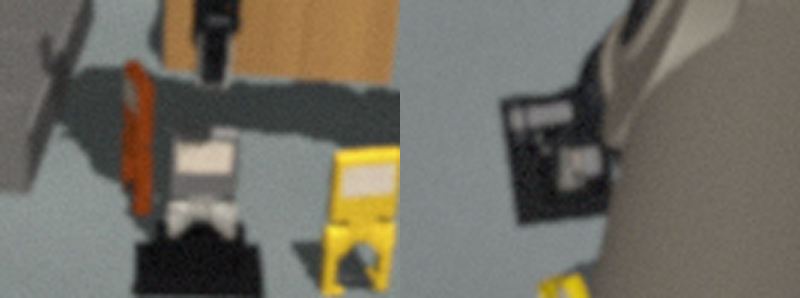

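The near finger hangs above the tag, aligned within a few mm. Descending and gripping.

Call:
carry_out --offset '[[-0.001,-0.006,0.07],[-0.001,-0.006,0.12],[-0.001,-0.006,0.16],[-0.001,-0.006,0.165],[-0.001,-0.006,0.165]]' --turn '[[0,0,0],[0,0,0],[0,0,0],[0,0,0],[0,0,0]]'

```text
clock: 4.25
tcp_pos: [0.5615, -0.2284, 0.0883]
orientation: [-0.198, 3.134, -0.0]
contact_force: [0.5, 0.2, -0.2]
grip_width: 0.0554
```

Call:
carry_out --offset '[[0,0,0],[0,0,0],[0,0,0],[0,0,0],[0,0,0],[0,0,0],[0,0,0],[0,0,0]]' --turn '[[0,0,0],[0,0,0],[0,0,0],[0,0,0],[0,0,0],[0,0,0],[0,0,0],[0,0,0]]' --hand 1 --force 70

```text
clock: 5.05
tcp_pos: [0.5613, -0.2293, 0.0883]
orientation: [-0.196, 3.134, -0.001]
contact_force: [-0.6, 0.0, 7.4]
grip_width: 0.0111
```

```bash
python3 mv.py .56 -.228 .089 .125
```

```text
off [ 0.0023  0.0029 -0.0015] turn [-0.0005  0.0012 -0.    ] t 5.05 tcp [ 0.5613 -0.2293  0.0883] F [-0.59  0.04  7.44] w 0.0111 q [ 0.08  0.56  0.28  1.86 -0.22  0.74  2.17]
```

Call:
carry_out --offset '[[0,0,-0.02],[0,0,-0.05],[0,0,-0.1],[0,0,-0.16],[0,0,-0.24],[0,0,-0.32],[0,0,-0.36],[0,0,-0.36]]' --turn '[[0,0,0],[0,0,0],[0,0,0],[0,0,0],[0,0,0],[0,0,0],[0,0,0],[0,0,0]]'

```text
clock: 5.85
tcp_pos: [0.562, -0.2298, 0.2715]
orientation: [-0.195, 3.129, -0.003]
contact_force: [0.2, -0.3, -2.8]
grip_width: 0.0111
```

```bash
python3 mv.py .568 .1 .268 .185;python3 mv.py .568 .223 .268 .185
```

```text
off [-0.0939  0.6529  0.0061] turn [-0.0018  0.0044 -0.0401] t 5.85 tcp [ 0.562  -0.2298  0.2715] F [ 0.23 -0.34 -2.76] w 0.0111 q [ 0.02  0.35  0.35  1.72 -0.13  1.09  2.1 ]
off [-0.1245  0.897   0.0057] turn [-0.0018  0.0044 -0.0401] t 5.85 tcp [ 0.562  -0.2298  0.2715] F [ 0.23 -0.34 -2.76] w 0.0111 q [ 0.02  0.35  0.35  1.72 -0.13  1.09  2.1 ]
```

Call:
carry_out --offset '[[-0.12,0.86,0],[-0.12,0.86,0],[-0.12,0.86,0],[-0.12,0.86,0],[-0.12,0.86,0],[-0.12,0.86,0],[-0.12,0.86,0],[-0.12,0.86,0]]' --turn '[[0,0,-0.04],[0,0,-0.04],[0,0,-0.04],[0,0,-0.04],[0,0,-0.04],[0,0,-0.04],[0,0,-0.04],[0,0,-0.04]]'

```text
clock: 6.65
tcp_pos: [0.5646, 0.1727, 0.2658]
orientation: [0.29, -3.126, 0.001]
contact_force: [0.9, -0.8, -3.0]
grip_width: 0.011
```

```bash
python3 mv.py .568 .223 .262 .185
```

```text
off [-0.0252  0.0976  0.0076] turn [-0.0004 -0.0016  0.0001] t 6.65 tcp [0.5646 0.1727 0.2658] F [ 0.88 -0.77 -2.95] w 0.011 q [-0.53  0.32  0.16  1.75 -0.06  1.08  1.41]
```

Call:
carry_out --offset '[[-0.025,0.098,0],[-0.025,0.098,0.007],[-0.025,0.098,0.007],[-0.025,0.098,0.007],[-0.025,0.098,0.007]]' --turn '[[0,0,0],[0,0,0],[0,0,0],[0,0,0],[0,0,0]]'

```text
clock: 7.15
tcp_pos: [0.5693, 0.2194, 0.2633]
orientation: [0.286, -3.128, 0.002]
contact_force: [0.5, 0.2, -1.9]
grip_width: 0.0111
```

```bash
python3 mv.py .568 .223 .262 .185; python3 - <<'E'
from h import *
np.set_printoptions(precision=4,suppress=True)
a=grab('side');save(a,'near.png',(205,170,345,340),4)
for q in('hook','gate','hook_grip'):
    for d in look_for(q,'side')[:1]: X=world(a,d['xyz']);print(q,d['score'],X,proj(a,X))
o=r.get_obs();R=Ro.from_rotvec(o['orientation']).as_matrix();t=np.array(o['tcp_pos'])
X=R[:,0]*-1; Zu=-R[:,2]
for nm,p in(('leg+',(.024,-.082)),('leg-',(-.024,-.082)),('cen',(0,-.082)),('tagtop',(0,.025)),('shoulder+',(.024,-.03)),('shoulder-',(-.024,-.03))):
    print(nm,proj(a,t+R[:,1]*.006*np.sign(R[1,1])+X*p[0]+Zu*p[1]))
print('bar',proj(a,[[.568-.022*np.sin(.185),.223+.022*.98,.142],[.568,.223,.142],[.568+.022*np.sin(.185),.223-.022*.98,.142]]))
E
```

```text
off [0.0013 0.0075 0.0025] turn [-0.0006 -0.0005 -0.0017] t 7.15 tcp [0.5693 0.2194 0.2633] F [ 0.52  0.21 -1.92] w 0.0111 q [-0.58  0.36  0.15  1.71 -0.06  1.09  1.33]
hook 0.84 [ 0.4498 -0.2243  0.0625] [[357.7484 179.1146]]
gate 0.56 [0.5711 0.2247 0.19  ] [[278.1626 253.2132]]
hook_grip 0.67 [ 0.45   -0.2208  0.0648] [[357.7755 178.9375]]
leg+ [[262.0195 259.4744]]
leg- [[297.9403 258.7074]]
cen [[280.0043 259.0904]]
tagtop [[280.8132 190.2299]]
shoulder+ [[261.4636 227.8081]]
shoulder- [[299.2344 227.0919]]
bar [[281.0923 290.6741]
 [280.3117 279.5887]
 [279.5761 269.1427]]
```

View pics/near.png

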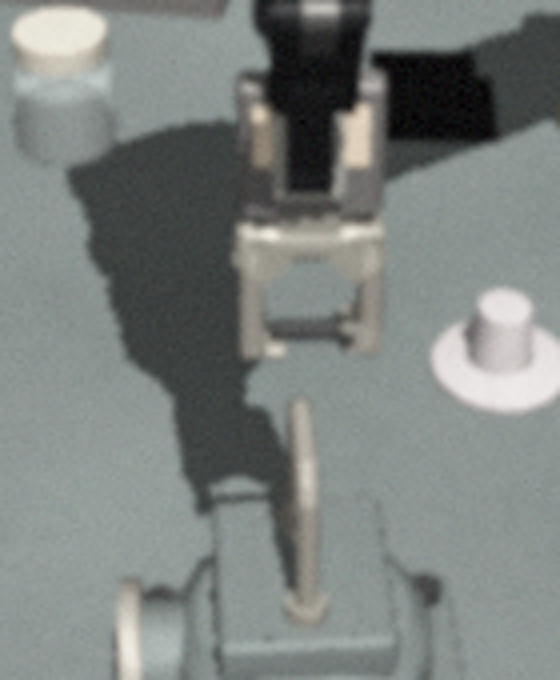

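The hook is held upright, legs at columns 264 to 300 and centre about 282.3. The gate is shut across the mouth and the bar mid is at about column 280.4. The hook sits about 2 mm to -x in the hand, so I shift the TCP to x=0.570, y=0.223 and then descend.

```bash
python3 mv.py .570 .223 .228 .185
```

```text
off [-0.0021  0.0045  0.0715] turn [-0.      0.0002 -0.0009] t 7.35 tcp [0.5694 0.2206 0.2638] F [-0.02 -0.62 -3.  ] w 0.0112 q [-0.58  0.35  0.14  1.7  -0.06  1.09  1.33]
```

Call:
carry_out --offset '[[-0.002,0.002,0.03],[-0.002,0.002,0.06],[-0.002,0.002,0.07],[-0.002,0.002,0.07],[-0.002,0.002,0.07]]' --turn '[[0,0,0],[0,0,0],[0,0,0],[0,0,0],[0,0,0]]'

```text
clock: 7.85
tcp_pos: [0.57, 0.2227, 0.2283]
orientation: [0.29, -3.128, 0.0]
contact_force: [-0.3, -0.1, -3.3]
grip_width: 0.0112
```

```bash
python3 mv.py .570 .223 .220 .185; python3 - <<'E'
from h import *
a=grab('side');save(a,'near2.png',(230,200,330,335),5)
E
```

```text
off [-0.0001  0.0005  0.0167] turn [-0.0001 -0.0002  0.0001] t 7.85 tcp [0.57   0.2227 0.2283] F [-0.35 -0.09 -3.32] w 0.0112 q [-0.58  0.39  0.14  1.74 -0.06  1.02  1.34]
```

View pics/near2.png

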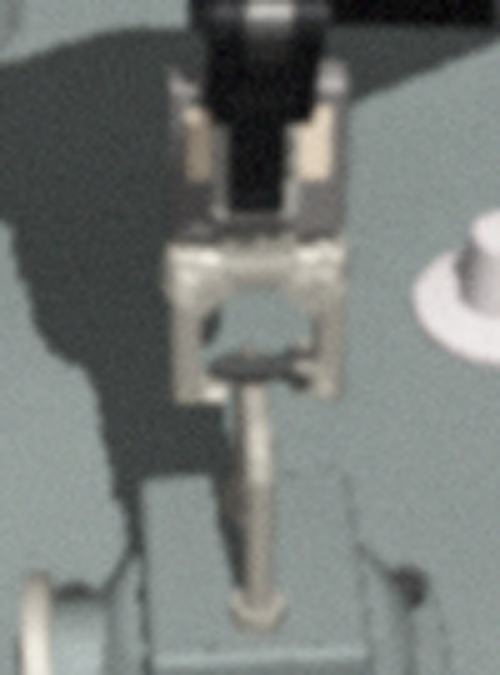

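The mouth straddles the bar: legs' centre at crop column 258, bar about 253, so I nudge 0.7 mm to +x. The gate lies just above the bar. Pressing in small steps.

Call:
carry_out --offset '[[-0.0015,0,0.004],[-0.0015,0,0.008],[-0.0015,0,0.012],[-0.0015,0,0.016],[-0.0015,0,0.02],[-0.0015,0,0.02]]' --turn '[[0,0,0],[0,0,0],[0,0,0],[0,0,0],[0,0,0],[0,0,0]]'

```text
clock: 8.5
tcp_pos: [0.5711, 0.223, 0.2194]
orientation: [-0.29, 3.127, 0.001]
contact_force: [-1.9, -0.7, 5.9]
grip_width: 0.0113
```

Call:
carry_out --offset '[[0,0,0.004],[0,0,0.008],[0,0,0.008]]' --turn '[[0,0,0],[0,0,0],[0,0,0]]'

```text
clock: 8.8
tcp_pos: [0.5704, 0.223, 0.2152]
orientation: [0.29, -3.128, -0.001]
contact_force: [-2.9, -1.4, 7.1]
grip_width: 0.0111
```

Call:
carry_out --offset '[[0,0,0.004],[0,0,0.008],[0,0,0.012],[0,0,0.012]]' --turn '[[0,0,0],[0,0,0],[0,0,0],[0,0,0]]'

```text
clock: 9.2
tcp_pos: [0.5693, 0.2228, 0.2082]
orientation: [0.291, -3.125, 0.001]
contact_force: [-5.4, -0.3, 2.4]
grip_width: 0.011
```

Call:
carry_out --offset '[[0,0,0.004],[0,0,0.008],[0,0,0.008]]' --turn '[[0,0,0],[0,0,0],[0,0,0]]'

```text
clock: 9.5
tcp_pos: [0.5696, 0.2227, 0.2038]
orientation: [0.29, -3.126, 0.001]
contact_force: [-5.4, -0.5, 2.0]
grip_width: 0.0113
```

Call:
carry_out --offset '[[0,0,0.004],[0,0,0.008],[0,0,0.008]]' --turn '[[0,0,0],[0,0,0],[0,0,0]]'

```text
clock: 9.8
tcp_pos: [0.5698, 0.2226, 0.1996]
orientation: [0.29, -3.126, 0.001]
contact_force: [-5.5, -0.9, -0.6]
grip_width: 0.0112
```

Call:
carry_out --offset '[[0,0,0.004],[0,0,0.004]]' --turn '[[0,0,0],[0,0,0]]'

```text
clock: 10.0
tcp_pos: [0.5697, 0.2226, 0.1975]
orientation: [0.29, -3.126, 0.001]
contact_force: [-5.3, 0.0, -0.9]
grip_width: 0.0114
```

Call:
carry_out --offset '[[0,0,0.003],[0,0,0.003]]' --turn '[[0,0,0],[0,0,0]]'

```text
clock: 10.2
tcp_pos: [0.5695, 0.2225, 0.1958]
orientation: [0.29, -3.125, 0.001]
contact_force: [-4.5, -0.6, -2.4]
grip_width: 0.0109
```

Call:
carry_out --offset '[[0,0,0.003],[0,0,0.003]]' --turn '[[0,0,0],[0,0,0]]'

```text
clock: 10.4
tcp_pos: [0.5691, 0.2223, 0.1938]
orientation: [0.29, -3.124, 0.002]
contact_force: [-5.4, -1.5, -3.2]
grip_width: 0.0111
```

Call:
carry_out --offset '[[0,0,0.003],[0,0,0.003]]' --turn '[[0,0,0],[0,0,0]]'

```text
clock: 10.6
tcp_pos: [0.5716, 0.2229, 0.1936]
orientation: [-0.29, 3.126, 0.0]
contact_force: [1.0, 0.3, -2.3]
grip_width: 0.011
```

Call:
carry_out --offset '[[0,0,0.003],[0,0,0.003]]' --turn '[[0,0,0],[0,0,0]]'

```text
clock: 10.8
tcp_pos: [0.5714, 0.2229, 0.1926]
orientation: [-0.29, 3.127, 0.0]
contact_force: [0.3, 0.6, -1.7]
grip_width: 0.0116
```

The lateral gate force vanished (-5.4 N to about 0) at TCP z of about 0.193, which suggests the gate snapped shut. Now the gentle tug: the bar should meet the gate at z of about 0.208.

Call:
carry_out --offset '[[0,0,-0.004],[0,0,-0.008],[0,0,-0.012],[0,0,-0.016],[0,0,-0.02],[0,0,-0.024],[0,0,-0.024]]' --turn '[[0,0,0],[0,0,0],[0,0,0],[0,0,0],[0,0,0],[0,0,0],[0,0,0]]'

```text
clock: 11.5
tcp_pos: [0.5709, 0.2229, 0.205]
orientation: [-0.29, 3.127, 0.0]
contact_force: [-0.3, 0.4, -2.3]
grip_width: 0.011
```

Call:
carry_out --offset '[[0,0,-0.003],[0,0,-0.005],[0,0,-0.005]]' --turn '[[0,0,0],[0,0,0],[0,0,0]]'

```text
clock: 11.8
tcp_pos: [0.5708, 0.2229, 0.2072]
orientation: [-0.29, 3.128, 0.0]
contact_force: [-0.2, 0.8, -1.8]
grip_width: 0.0114
```

Call:
carry_out --offset '[[0,0,-0.002],[0,0,-0.002]]' --turn '[[0,0,0],[0,0,0]]'

```text
clock: 12.0
tcp_pos: [0.5708, 0.2229, 0.2081]
orientation: [-0.29, 3.128, 0.0]
contact_force: [-0.2, 0.0, -2.0]
grip_width: 0.0111
```

Call:
carry_out --offset '[[0,0,-0.002],[0,0,-0.002]]' --turn '[[0,0,0],[0,0,0]]'

```text
clock: 12.2
tcp_pos: [0.5708, 0.2229, 0.2092]
orientation: [-0.29, 3.128, 0.0]
contact_force: [-0.5, 0.0, -2.3]
grip_width: 0.0112
```

Call:
carry_out --offset '[[0,0,-0.001],[0,0,-0.001]]' --turn '[[0,0,0],[0,0,0]]'

```text
clock: 12.4
tcp_pos: [0.5707, 0.2229, 0.2096]
orientation: [-0.29, 3.128, 0.0]
contact_force: [0.1, 0.1, -2.5]
grip_width: 0.0109
```

Call:
carry_out --offset '[[0,0,-0.001],[0,0,-0.001]]' --turn '[[0,0,0],[0,0,0]]'

```text
clock: 12.6
tcp_pos: [0.5707, 0.2229, 0.2101]
orientation: [-0.29, 3.128, 0.0]
contact_force: [-0.2, 0.3, -2.3]
grip_width: 0.0114
```

Call:
carry_out --offset '[[0,0,-0.001],[0,0,-0.001]]' --turn '[[0,0,0],[0,0,0]]'

```text
clock: 12.8
tcp_pos: [0.5708, 0.2229, 0.2106]
orientation: [-0.291, 3.128, 0.0]
contact_force: [-0.3, 0.5, -2.3]
grip_width: 0.0112
```

Call:
carry_out --offset '[[0,0,-0.001],[0,0,-0.001]]' --turn '[[0,0,0],[0,0,0]]'

```text
clock: 13.0
tcp_pos: [0.5707, 0.2228, 0.211]
orientation: [0.29, -3.128, 0.0]
contact_force: [-0.2, -0.1, -2.9]
grip_width: 0.011
```

```bash
python3 - <<'E'
from h import *
a=grab('side');save(a,'tug.png',(240,200,320,300),6)
E
```

```text
(no output)
```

View pics/tug.png

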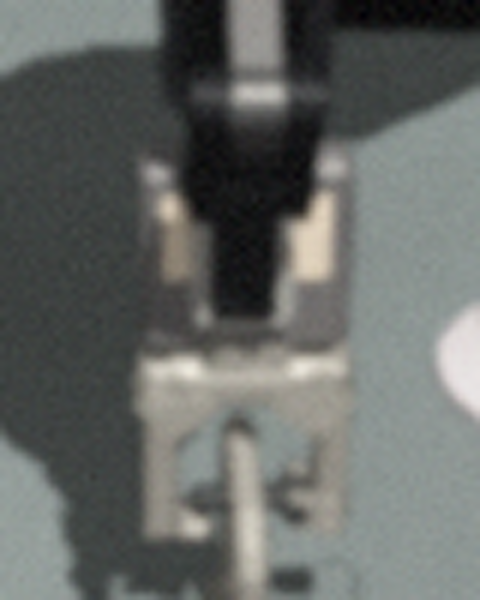

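The gate appears shut (level dark bar at crop row about 497, on both sides of the bail bar), with the bail bar passing through above it. Continuing the tug.

Call:
carry_out --offset '[[0,0,-0.001],[0,0,-0.001]]' --turn '[[0,0,0],[0,0,0]]'

```text
clock: 13.25
tcp_pos: [0.5706, 0.2228, 0.2112]
orientation: [0.29, -3.128, 0.0]
contact_force: [1.8, 0.3, -4.6]
grip_width: 0.0112
```

Call:
carry_out --offset '[[0,0,-0.001],[0,0,-0.001]]' --turn '[[0,0,0],[0,0,0]]'

```text
clock: 13.45
tcp_pos: [0.5705, 0.2228, 0.2115]
orientation: [0.29, -3.128, 0.0]
contact_force: [1.7, 0.8, -9.4]
grip_width: 0.0114
```

Call:
carry_out --offset '[[0,0,-0.001],[0,0,-0.001]]' --turn '[[0,0,0],[0,0,0]]'

```text
clock: 13.65
tcp_pos: [0.5704, 0.2228, 0.2117]
orientation: [0.291, -3.127, 0.001]
contact_force: [3.1, 1.3, -12.8]
grip_width: 0.011
```

Call:
carry_out --offset '[[0,0,-0.001],[0,0,-0.001]]' --turn '[[0,0,0],[0,0,0]]'

```text
clock: 13.85
tcp_pos: [0.5702, 0.2227, 0.2119]
orientation: [0.291, -3.127, 0.001]
contact_force: [3.8, 1.4, -18.6]
grip_width: 0.0113
```

The gate holds: -2.5 N rose to -18.6 N (about 16 N of tug) while the hook moved only 0.7 mm. Letting it down to its seat (about z 0.191).

Call:
carry_out --offset '[[0,0,0.004],[0,0,0.01],[0,0,0.018],[0,0,0.026],[0,0,0.034],[0,0,0.038],[0,0,0.038]]' --turn '[[0,0,0],[0,0,0],[0,0,0],[0,0,0],[0,0,0],[0,0,0],[0,0,0]]'

```text
clock: 14.55
tcp_pos: [0.5705, 0.2228, 0.1937]
orientation: [0.29, -3.128, 0.0]
contact_force: [0.2, -0.2, -1.8]
grip_width: 0.0111
```

Call:
carry_out --offset '[[0,0,0.002],[0,0,0.002]]' --turn '[[0,0,0],[0,0,0]]'

```text
clock: 14.75
tcp_pos: [0.5707, 0.2229, 0.193]
orientation: [-0.29, 3.128, 0.0]
contact_force: [0.6, -1.0, -1.8]
grip_width: 0.0111
```

Call:
carry_out --offset '[[0,0,0.002],[0,0,0.002]]' --turn '[[0,0,0],[0,0,0]]'

```text
clock: 14.95
tcp_pos: [0.5707, 0.2229, 0.192]
orientation: [0.291, -3.128, 0.0]
contact_force: [-0.7, -0.5, -2.8]
grip_width: 0.0111
```

Call:
carry_out --offset '[[0,0,0.001],[0,0,0.001]]' --turn '[[0,0,0],[0,0,0]]'

```text
clock: 15.15
tcp_pos: [0.5707, 0.2229, 0.1915]
orientation: [0.29, -3.128, -0.0]
contact_force: [0.1, 0.4, -2.3]
grip_width: 0.0111
```

Call:
carry_out --offset '[[0,0,0.001],[0,0,0.001]]' --turn '[[0,0,0],[0,0,0]]'

```text
clock: 15.35
tcp_pos: [0.5707, 0.2229, 0.191]
orientation: [0.29, -3.128, -0.0]
contact_force: [-0.7, 0.4, -2.0]
grip_width: 0.0111
```

Call:
carry_out --offset '[[0,0,0.001],[0,0,0.001]]' --turn '[[0,0,0],[0,0,0]]'

```text
clock: 15.55
tcp_pos: [0.5707, 0.2229, 0.1905]
orientation: [0.29, -3.128, -0.0]
contact_force: [0.3, -0.1, -2.3]
grip_width: 0.011
```

Call:
carry_out --offset '[[0,0,0.001],[0,0,0.001]]' --turn '[[0,0,0],[0,0,0]]'

```text
clock: 15.75
tcp_pos: [0.5708, 0.2229, 0.1902]
orientation: [-0.291, 3.128, 0.0]
contact_force: [-0.1, 0.4, -1.2]
grip_width: 0.0113
```

Call:
carry_out --offset '[[0,0,0.001],[0,0,0.001]]' --turn '[[0,0,0],[0,0,0]]'

```text
clock: 15.95
tcp_pos: [0.5709, 0.2229, 0.1901]
orientation: [-0.29, 3.128, 0.0]
contact_force: [-1.5, -0.1, 3.1]
grip_width: 0.0108
```

Seated (weight taken up at z 0.190). Releasing.

Call:
carry_out --offset '[[0,0,0],[0,0,0],[0,0,0],[0,0,0],[0,0,0],[0,0,0],[0,0,0],[0,0,0]]' --turn '[[0,0,0],[0,0,0],[0,0,0],[0,0,0],[0,0,0],[0,0,0],[0,0,0],[0,0,0]]' --hand 0.35

```text
clock: 16.75
tcp_pos: [0.5707, 0.2229, 0.1895]
orientation: [0.29, -3.128, 0.0]
contact_force: [-0.2, -0.2, 0.1]
grip_width: 0.0558
```

Call:
carry_out --offset '[[0,0,-0.02],[0,0,-0.06],[0,0,-0.1],[0,0,-0.16],[0,0,-0.22],[0,0,-0.28],[0,0,-0.28]]' --turn '[[0,0,0],[0,0,0],[0,0,0],[0,0,0],[0,0,0],[0,0,0],[0,0,0]]'

```text
clock: 17.45
tcp_pos: [0.5728, 0.2236, 0.3353]
orientation: [-0.289, 3.12, 0.005]
contact_force: [0.6, 0.3, 0.0]
grip_width: 0.0552
```

```bash
python3 - <<'E'
from h import *
a=grab('side');b=grab('top');save(a,'end.png',(215,170,335,290),5)
for n,f in(('side',a),('top',b)):
  for q in('cover','carton','jar','hook','gate'):
    d=look_for(q,n)[:4]; print(n,q,[world(f,e['xyz']).round(3).tolist() for e in d])
o=r.get_obs();print(o['clock'],o['contact_force'],o['tcp_pos'])
E
```

```text
side cover [[0.499, 0.017, 0.008]]
side carton [[0.766, 0.172, 0.062], [0.56, -0.214, 0.011]]
side jar [[0.752, -0.146, 0.041], [0.575, 0.23, 0.114]]
side hook [[0.451, -0.22, 0.065], [0.607, -0.305, 0.051], [0.567, 0.231, 0.176]]
side gate [[0.575, 0.231, 0.115], [0.752, -0.144, 0.044]]
top cover [[0.506, 0.0, 0.01]]
top carton [[0.762, 0.136, 0.065]]
top jar [[0.752, -0.162, 0.073], [0.57, 0.218, 0.185]]
top hook [[0.57, 0.222, 0.19], [0.615, -0.316, 0.106], [0.453, -0.225, 0.098]]
top gate []
18.05 [-0.5429192   1.15278772  0.13012639] [0.57066058 0.2228133  0.32921652]
```

View pics/end.png

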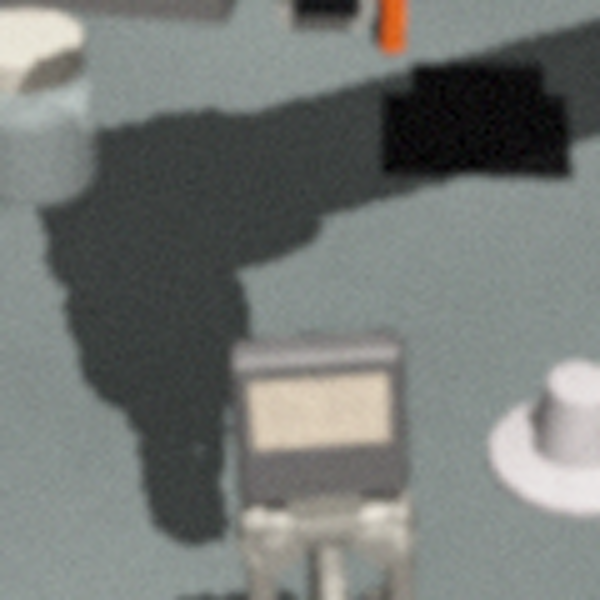

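The hook hangs free on the bar, slightly tilted (about 2°), with the bar between its legs. The other parts have not moved. I'll wait a moment and recheck the settling.

Call:
carry_out --offset '[[0,0,-0.02],[0,0,-0.04],[0,0,-0.04],[0,0,-0.04],[0,0,-0.04],[0,0,-0.04],[0,0,-0.04],[0,0,-0.04]]' --turn '[[0,0,0],[0,0,0],[0,0,0],[0,0,0],[0,0,0],[0,0,0],[0,0,0],[0,0,0]]'

```text
clock: 18.85
tcp_pos: [0.5706, 0.2229, 0.3493]
orientation: [0.29, -3.128, 0.0]
contact_force: [-0.2, 0.6, 0.3]
grip_width: 0.0555
```

```bash
python3 - <<'E'
from h import *
a=grab('side');save(a,'end2.png',(235,215,325,315),6)
E
```

```text
(no output)
```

View pics/end2.png

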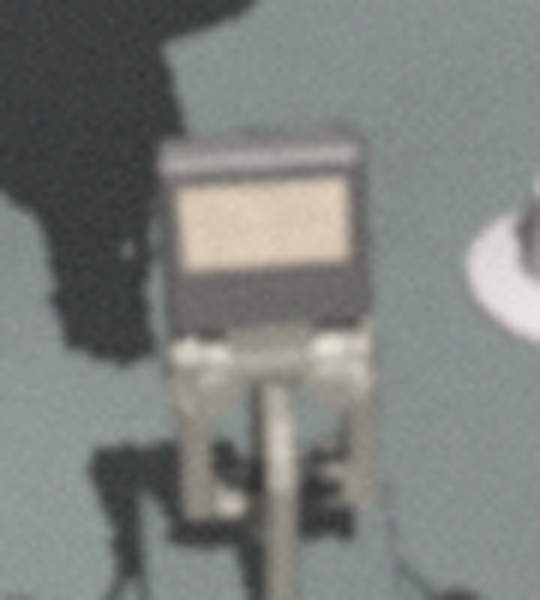

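```bash
python3 -c "
from bench import r
print(r.hand_in())"
```

```text
the job is handed in; nothing more can be done
None
```

The steel snap hook is clipped on the bail, the shut gate held a tug, and the hook now hangs free on the bar. I handed the job in at about 19 s of the 56 s allowed.

- **Press:** opening the gate took about 10 N. The sideways gate force then dropped from 5.4 N to about 0 at TCP z of about 0.193 m, which is the gate snapping shut.
- **Tug:** it met a hard stop about 20 mm above the seat, as the geometry predicts. The gate held about 16 N with 0.7 mm of movement, below the 25 N limit. A picture taken just before the load came on showed the gate level and shut below the bar.
- **Release:** I let the hook down until the bar took its weight, opened the jaws and backed off about 150 mm. The contact force then read about 0.
- **Other parts:** the cover, carton, jar and both look-alikes were found where they were at the start, within a few mm.

**Last checks that were not perfect:**
- The hook hangs about 2° off vertical, steady between two pictures.
- In the final picture the bail partly hides the gate, so that it is shut rests on the tug and the earlier picture.
- The vision estimate of bar height was a few mm low, so I went by contact forces for the heights.

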